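# Roll the shaft blank into the vee rest

### The job

Set the round aluminium shaft blank up in the vee rest without gripping or lifting it: roll it along the bench by its side, up the two skids and over into the vee, then push on its near end until it is fully home against the end stop. With the shaft home, tip the press arm over so that its roller comes down on the shaft and stays there, and leave the things standing around where they are.

Things in the scene. Friction and masses are not known exactly. Their poses are not given: they have to be found in the camera images.
- shaft: Plain round aluminium bar (shaft blank), ground and oiled (slippery), 40 mm diameter, 130 mm long, about 0.45 kg, lying loose on the bench beside the skids. Origin at its centre, on its axis (20 mm above the bench); its x axis runs along the bar and points roughly away from the robot. It turns about x as it rolls, with some drag, and stops within a few cm when the push ends.
- vee_rest: Grey steel rest, fixed: two 22 mm thick cheeks centred at x = -34 and +34 mm, each with a 90 degree vee, in line along x. Origin on the bench under the vee's middle; x points roughly away from the robot, z up. Vee lip on the skid side at y = +18 mm, 24 mm high; far lip at y = -40 mm, 46 mm high (it stops the shaft). Base plate 5 mm thick, x -50 to +88 mm, y -87 to +21 mm.
- skid_foot (a point): Middle of the foot of the two skids, on the bench, 120 mm to the +y side of the vee's middle; axes as vee_rest's. The skids are ramps, 22 mm wide, in line with the cheeks; they rise from 1.5 mm here to 24 mm at the rest's y = +22 mm. The shaft starts 45 to 95 mm further out in +y and is rolled towards -y.
- vee_seat (a point): Where the shaft's centre lies when the shaft is in the vee and home against the end stop: middle of the vee, 34.3 mm above the bench. Axes as vee_rest's. The shaft starts with its centre 12 to 30 mm short of this in x.
- end_stop (a point): Centre of the face of the end stop, a round steel button of 18 mm diameter on a bracket 57 mm high, at the rest's x = +65 mm, at the height of the seated shaft's axis. It faces -x, towards the robot.
- press_arm (a joint): Hinge of the press arm, axis along the rest's x, rad. 0: parked, leaning 0.25 rad beyond upright, towards -y. Grows as the arm is tipped towards +y over the shaft: 0.25 upright, 1.82 with its roller resting on a seated shaft, 1.95 end of travel. Damped, with some friction: it stays where left until some 0.35 rad past upright, then sinks by its own weight. Under 1 N at the knob moves it.
- press_arm_knob (a point): Centre of the black ball knob (22 mm diameter) at the end of the press arm, 98 mm from the hinge. The arm is a steel bar 14 mm wide (x) and 12 mm thick in the rest's middle (x = 0), with a rubber roller (16 mm diameter) under it 66 mm from the hinge.
- press_arm_hinge (a point): Hinge axis of the press arm, 68 mm above the bench and 66 mm to the -y side of the vee's middle, in a clevis 33 mm wide (fixed on the rest, with its axes).
- film_roll_mid (a point): Centre of a part roll of lid film, 68 mm diameter, 145 mm high, standing on end on the bench to the left: to be left alone.
- sample_cup_0: Small sealed cup, 68 mm diameter, 57 mm high, standing on the bench (origin at its foot): to be left alone.
- spare_nut: Knurled round nut, 40 mm diameter, 22 mm high, lying on the bench (origin at its underside): to be left alone.
- foot_0: Round pale machine foot, 42 mm diameter, 32 mm high, standing on the bench beside the rest's -y side (origin at its underside): to be left alone.
- film_roll_1: A second roll of lid film, 69 mm diameter, 145 mm high, standing on end further left (origin at its foot): to be left alone.

How it is judged (in metres and radians):
On the way, in this order (a step that is already met when the one before it is completed fails the run):
1. the shaft rolls (turns about its axis) as it climbs the skids (y of shaft in the frame of vee_rest between 0.02 and 0.12 m and angular speed of shaft above 0.3 rad/s), for 0.1 s.
2. the shaft lies in the vee, home against the end stop, while the press arm is still up (x of shaft in the frame of vee_seat between -0.003 and 0.003 m and y of shaft in the frame of vee_seat between -0.003 and 0.003 m and z of shaft in the frame of vee_seat below 0.003 m and angle between the x axis of shaft and the x axis of vee_rest, either way round below 0.05 rad and value of joint press_arm below 0.8 rad), for 0.2 s.
At the end, for the whole second after the job is handed in: The shaft lies at rest in both vees (axis within 3 mm and 0.05 rad of its seat), its end within 3 mm of the end stop, and the press arm is down with its roller on the shaft (joint 1.77 to 1.87 rad). Before the arm went down, the shaft was already home with the arm still up (x of shaft in the frame of vee_seat between -0.003 and 0.003 m and y of shaft in the frame of vee_seat between -0.003 and 0.003 m and z of shaft in the frame of vee_seat below 0.003 m and angle between the x axis of shaft and the x axis of vee_rest, either way round below 0.05 rad and linear speed of shaft below 0.01 m/s and value of joint press_arm between 1.77 and 1.87 rad); the robot touches nothing.
It fails at once if the shaft is lifted off the bench instead of rolled (height (world z) of shaft above 0.029 m and y of shaft in the frame of vee_rest above 0.13 m).
It fails at once if the shaft is lifted off the skids or out of the vee (height (world z) of shaft above 0.057 m).
It fails at once if the shaft is tilted up on end (angle between shaft's own x axis and vertical below 1.2 rad or angle between shaft's own x axis and vertical above 1.94 rad).
It fails at once if a thing standing around is pushed about (distance of any of film_roll_mid, sample_cup_0, spare_nut, foot_0, film_roll_1 from where it was at the start of the episode above 0.02 m).
It also fails if it takes over 67 s, if anything falls off the work surface, if the arm or the gripper's body presses on something with over 40 N, if the wrist force passes 120 N, or if a joint passes its speed limit or range.

### The arm

A 6-joint arm with a two-finger parallel gripper is mounted at the origin on a cart in front of the work surface, level with it; the furniture and walls round the work are solid. World frame = base frame: x ahead of the robot, y to its left, z up, the work surface at z = 0. Lengths are in mm, angles in rad, forces in N, time in s.
With the tool pointing down it reaches from about 275 to 1000 mm from the base axis. Payload 8.4 kg.
Tool frame: the origin (TCP) lies midway between the tips of the shut fingers; the grasp point (between the pads) lies 19 mm behind it; z points along the fingers, y is the line along which they close (so a half turn about z gives the same grasp; the last joint's range is limited). The gripper opens to 85 mm and grips with 20 to 120 N. Pads are 22 mm wide; open, the fingers measure 114 mm over their backs; the gripper's body (76 mm by 85 mm) begins 54 mm behind the grasp point. The pads swing forward as they close: fully open they stand 13 mm farther back than shut.
Start: joints at [1.107, 0.353, 1.633, -0, 1.155, -0.002], TCP at [278.474, 559.536, 231.281] pointing down, gripper open.
Joint ranges: [-2.63, 2.63], [-0.92, 2.1], [0.06, 2.66], [-1.3, 4.44], [0, 2.69], [-3.02, 3.02]. Speed limits (rad/s): [2.22, 2.22, 2.79, 3.14, 3.14, 3.14].

### API

Orientations are given as [roll, pitch, yaw] about the fixed x, y, z axes, in that order (R = Rz(yaw) Ry(pitch) Rx(roll)).
In Python, from rig import * gives the robot as it stands.
- The arm moves only by the shell command python3 -m jog 'ROWS' [FORCE]. ROWS is JSON, a list of rows, each an object of numbers: "x", "y", "z": the shift along the tool's x, y, z in cm; "spin": the turn about the tool's z in rad; "grip": the closure, from 0 (fully open) to 1 (shut). In form: [{"x": .., "y": .., "z": .., "spin": .., "grip": ..}, ...]. A call has 1 to 20 rows; each row shifts and turns the commanded pose from where the row before left it, along the tool's axes as they then stand; what a row does not reach is not made up. A row lasts 1/12 s, in which the tool goes at most 41.7 mm and 7.16 degrees, less where a joint would pass 70% of its speed; a pose out of reach is approached as far as the arm can. A call with a gripper value outside its range is refused whole. The fingers move at their own pace and stop on an object; FORCE is the grip in N (left out, the last holds). Time passes only in rows, so rows that do not move let the fingers close. It gives the time, the measured TCP pose, the force, the opening and the grip force at its end, in the units of the state.
- sense(): the state, without advancing time (a new reading comes with each control period).
- grab_frame(name): name is "scene" or "side" or "wrist"; returns a dict with "pixels" (384x512x3 uint8, blue, green, red), "camera_matrix" (3x3 intrinsics, pixels), "rvec" (rotation vector, rad) and "tvec" (3), from world to camera coordinates, as OpenCV has them; the wrist camera has in their place "T_tool_cam" (4x4, takes a point from camera to tool coordinates, whose origin is the TCP and whose axes are the flange's). Camera axes: x right, y down, z forward; pixel columns grow to the right and rows downward; lengths in mm; the calibration is good to about 2 mm. A picture is of the moment at which its call begins: read the wrist's pose just before it. There is no depth.
- sign_off(): hands the job in; it is judged then, once.
The state is a dict: "clock": time; "qpos": joint angles; "qvel": joint speeds; "joint_efforts": joint torques, N m; "eef_pos": TCP position; "tcp_rot": TCP orientation; "contact_force": force on the tool from outside, world axes, zero at the start; "wrist_torque": the same for the moment, N m; "opening": opening from 0.0 (shut) to 1.0 (fully open); "grasp_force": force on a finger pad.
Only numpy, scipy, OpenCV 4.12 (cv2) and the standard library are available. Lean on these libraries where they do the work, as an engineer would, in place of code of your own. Each camera call takes 0.05 s, during which the arm holds its last target. There are 200 camera calls.

## Working session

There is one attempt and no reset: what is moved stays moved. The work goes in short steps, Python scripts to look and compute and a shell command to move; the robot and the scene stay as the last step left them, time stands still between calls to the robot, and variables do not carry over. Pictures are saved under pics/ and viewed, at most 12 in all, crops included, and the job is handed in when it is done.

```bash
mkdir -p pics; ls
python3 - <<'E'
from rig import *
import cv2,json
s=sense();print({k:s[k] for k in('clock','eef_pos','tcp_rot','opening','contact_force')})
for n in('scene','side'):
    f=grab_frame(n);cv2.imwrite(f'pics/{n}0.png',f['pixels'])
    print(n,f['camera_matrix'],f['rvec'],f['tvec'])
E
```

```text
pics
{'clock': 0.0, 'eef_pos': array([278.24752139, 559.1077225 , 230.54556505]), 'tcp_rot': array([-3.14018588e+00, -1.73810266e-05,  2.67975746e+00]), 'opening': 1.0025880206644389, 'contact_force': array([ 0.09337669,  0.5161945 , -0.39011453])}
scene [[494.16643442   0.         251.81670832]
 [  0.         494.16643442 193.0571212 ]
 [  0.           0.           1.        ]] [ 2.22901706 -0.88312361  0.36403536] [-440.10793483  323.00292819 1384.73171408]
side [[377.45904191   0.         258.55175826]
 [  0.         377.45904191 186.66475289]
 [  0.           0.           1.        ]] [ 2.20493152 -0.08821163  0.0718897 ] [-541.56819035  103.61121209 1417.81753414]
```

View pics/scene0.png

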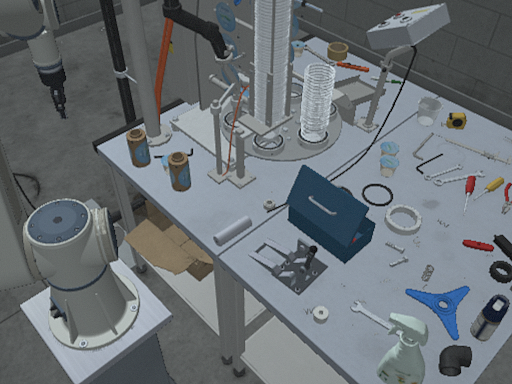

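View pics/side0.png

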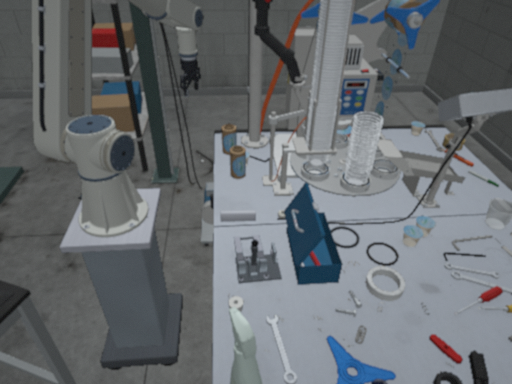

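The shaft lies near scene px (233,230) and side px (238,215). The rest is near scene px (288,262) with its knob at (312,250), and the foot is at (320,313). I'll zoom in on both views next.

Run:
```python
import cv2,numpy as np
a=cv2.imread('pics/scene0.png')[195:325,205:345]; b=cv2.imread('pics/side0.png')[195:320,205:345]
a=cv2.resize(a,None,fx=5.7,fy=4.6,interpolation=cv2.INTER_CUBIC)
cv2.imwrite('pics/c1.png',a)
```

```text
(no output)
```

View pics/c1.png

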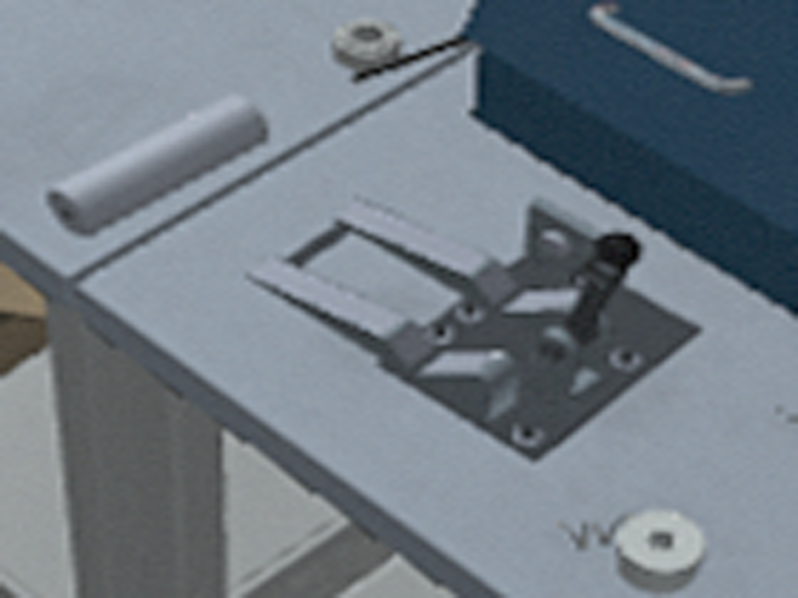

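The zoom shows the shaft's near end centre at about crop (68,210) and its far end at (250,117). The base plate corners are at (535,458) and (702,327), the skid feet at (248,273) and (358,198), and the knob at (618,250). I'll fit the poses from these.

```bash
cat > h.py <<'E'
import numpy as np,cv2
from scipy.optimize import least_squares
def proj(f,P): return cv2.projectPoints(np.float64(P).reshape(-1,1,3),np.array(f['rvec']),np.array(f['tvec']),np.array(f['camera_matrix']),None)[0][:,0]
def ray(f,uv,z):
    R=cv2.Rodrigues(np.array(f['rvec']))[0];t=np.array(f['tvec']).ravel()
    d=R.T@np.linalg.inv(f['camera_matrix'])@np.r_[uv,1];c=-R.T@t
    return c+d*(z-c[2])/d[2]
def w(p,L):
    L=np.float64(L);c,s=np.cos(p[2]),np.sin(p[2])
    return np.c_[p[0]+c*L[:,0]-s*L[:,1],p[1]+s*L[:,0]+c*L[:,1],L[:,2]]
E
python3 - <<'E'
from rig import *
from h import *
f=grab_frame('scene')
px=lambda a:np.float64(a)/[5.7,4.6]+[205,195]
k=98;z=68+k*np.cos(.25);y=-66-k*np.sin(.25)
L=[[-50,-87,5],[88,-87,5],[-45,120,1.5],[45,120,1.5],[0,y,z],[-50,21,5]]
U=px([[535,460],[702,327],[248,273],[358,198],[618,250],[380,364]])
r=least_squares(lambda p:(proj(f,w(p,L))-U).ravel(),[600,0,0])
print('rest',r.x,np.round(r.fun,1))
p=r.x
a=ray(f,px([68,210]),20);b=ray(f,px([250,117]),20)
print('shaft ends',a,b,np.linalg.norm(b-a),'ang',np.arctan2(*(b-a)[1::-1]))
c,s=np.cos(p[2]),np.sin(p[2]);R=np.array([[c,s],[-s,c]])
print('in rest',R@(a[:2]-p[:2]),R@(b[:2]-p[:2]))
for n,u,h in(('foot',(660,540),32),('nut',(366,38),22)):
    q=ray(f,px(u),h);print(n,q,R@(q[:2]-p[:2]))
print('knob',w(p,[L[4]]))
for n,u in (('tb near left',(472,108)),('tb nearright',(798,310))):
    q=ray(f,px(u),0);print(n,q,R@(q[:2]-p[:2]))
for n,u in (('rollA',(140,160)),('rollB',(180,186))): 
    q=ray(f,u,0);print(n,q,R@(q[:2]-p[:2]))
E
```

```text
rest [ 4.92197345e+02 -2.72841336e+02  5.33256954e-02] [-0.3 -0.4 -0.  -0.  -0.8 -0.2 -0.3 -0.3  2.3  1.8 -1.1 -1.2]
shaft ends [397.43662965 -62.35700064  20.        ] [526.28666502 -69.24922547  20.        ] 129.03423722667318 ang -0.053439354523667174
in rest [-83.40711082 215.23592307] [ 44.89240853 201.48573362]
foot [ 435.35757973 -452.63111123   32.        ] [ -66.34184087 -176.50462425]
nut [625.9560064  -61.44158537  22.        ] [144.83622269 203.96985697]
knob [[ 497.00747376 -362.95864193  162.95341733]]
tb near left [ 637.28192554 -137.60042615    0.        ] [152.08674363 127.315598  ]
tb nearright [ 635.59344969 -379.12241184    0.        ] [ 137.52744319 -113.77307302]
rollA [447.42050191 433.74137844   0.        ] [ -7.05203462 707.96494753]
rollB [471.76118038 224.69424788   0.        ] [  6.11174301 497.91760434]
```

```bash
python3 -m jog '[{"spin":0.106},{"spin":0.106},{"spin":0.106},{"spin":0.106},{"spin":0.106},{"spin":0.106},{"spin":0.106},{"spin":0.106},{"spin":0.106},{"spin":0.106},{"x":-3,"y":0.9},{"x":-3,"y":0.9},{"x":-3,"y":0.9},{"x":-3,"y":0.9},{"x":-3,"y":0.9},{"x":-3,"y":0.9},{"x":-3,"y":0.9},{"x":-3,"y":0.9},{"x":-3,"y":0.9},{"x":-3,"y":0.9}]' && python3 -m jog '[{"x":-3,"y":0.6},{"x":-3,"y":0.6},{"x":-3,"y":0.6},{"x":-3,"y":0.6},{"x":-3,"y":0.6},{"x":-3,"y":0.6},{"x":-3,"y":0.6},{"x":-3,"y":0.6},{"x":-3,"y":0.6},{},{}]'
python3 - <<'E'
from rig import *
import cv2
s=sense();print(s['eef_pos'],s['tcp_rot'],s['contact_force'])
f=grab_frame('wrist');print(f['T_tool_cam'],f['camera_matrix']);cv2.imwrite('pics/w1.png',f['pixels'])
E
```

```text
[278.3023475  559.19862892 230.70979919] [-3.14048333e+00 -4.22228264e-06  2.67976736e+00] [ 0.03007438 -0.12703993 -0.08903109]
[[-4.13198840e-04 -9.52638875e-01 -3.04103607e-01  7.73821919e+01]
 [ 9.99999762e-01 -2.25365763e-04 -6.52759618e-04 -1.61839460e+00]
 [ 5.53309646e-04 -3.04103804e-01  9.52638741e-01 -1.42776949e+02]
 [ 0.00000000e+00  0.00000000e+00  0.00000000e+00  1.00000000e+00]] [[306.35796752   0.         252.76190656]
 [  0.         306.35796752 194.87941292]
 [  0.           0.           1.        ]]schema error: expected keys x, y, z, spin, grip
```

View pics/w1.png

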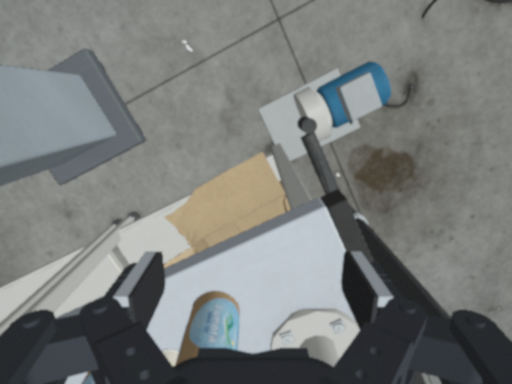

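The call was refused because a row needs all five keys, so nothing moved. The wrist view shows only the bench corner and a film roll at about px (213,320).

```bash
python3 -m jog '[{"x":0,"y":0,"z":0,"spin":0.106,"grip":0},{"x":0,"y":0,"z":0,"spin":0.106,"grip":0},{"x":0,"y":0,"z":0,"spin":0.106,"grip":0},{"x":0,"y":0,"z":0,"spin":0.106,"grip":0},{"x":0,"y":0,"z":0,"spin":0.106,"grip":0},{"x":0,"y":0,"z":0,"spin":0.106,"grip":0},{"x":0,"y":0,"z":0,"spin":0.106,"grip":0},{"x":0,"y":0,"z":0,"spin":0.106,"grip":0},{"x":0,"y":0,"z":0,"spin":0.106,"grip":0},{"x":0,"y":0,"z":0,"spin":0.106,"grip":0},{"x":-3,"y":0.9,"z":0,"spin":0,"grip":0},{"x":-3,"y":0.9,"z":0,"spin":0,"grip":0},{"x":-3,"y":0.9,"z":0,"spin":0,"grip":0},{"x":-3,"y":0.9,"z":0,"spin":0,"grip":0},{"x":-3,"y":0.9,"z":0,"spin":0,"grip":0},{"x":-3,"y":0.9,"z":0,"spin":0,"grip":0},{"x":-3,"y":0.9,"z":0,"spin":0,"grip":0},{"x":-3,"y":0.9,"z":0,"spin":0,"grip":0},{"x":-3,"y":0.9,"z":0,"spin":0,"grip":0},{"x":-3,"y":0.9,"z":0,"spin":0,"grip":0}]' && python3 -m jog '[{"x":-3,"y":0.7,"z":0,"spin":0,"grip":0},{"x":-3,"y":0.7,"z":0,"spin":0,"grip":0},{"x":-3,"y":0.7,"z":0,"spin":0,"grip":0},{"x":-3,"y":0.7,"z":0,"spin":0,"grip":0},{"x":-3,"y":0.7,"z":0,"spin":0,"grip":0},{"x":-3,"y":0.7,"z":0,"spin":0,"grip":0},{"x":-3,"y":0.7,"z":0,"spin":0,"grip":0},{"x":-3,"y":0.7,"z":0,"spin":0,"grip":0},{"x":-3,"y":0.7,"z":0,"spin":0,"grip":0},{"x":0,"y":0,"z":0,"spin":0,"grip":0},{"x":0,"y":0,"z":0,"spin":0,"grip":0}]'
python3 - <<'E'
from rig import *
import cv2
s=sense();print(s['eef_pos'],s['tcp_rot'],s['contact_force'])
f=grab_frame('wrist');cv2.imwrite('pics/w2.png',f['pixels'])
E
```

```text
clock: 1.87
eef_pos: [383.2, 262.9, 231.3]
tcp_rot: [3.141, -0.0, 1.62]
contact_force: [-0.9, -0.0, -0.4]
opening: 1.001
grasp_force: 0.0
clock: 2.78
eef_pos: [459.3, -3.5, 231.2]
tcp_rot: [-3.141, -0.0, 1.617]
contact_force: [0.5, 0.4, 0.6]
opening: 1.005
grasp_force: 0.0
[459.3220671   -3.52801042 231.17305322] [-3.14137170e+00 -8.57221206e-05  1.61666891e+00] [0.53497746 0.38588987 0.57424235]
```

View pics/w2.png

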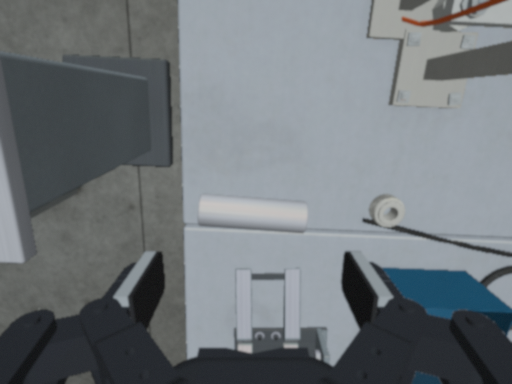

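The wrist view shows the shaft from px (199,211) to (307,217). The skid foot corners are at (236,268) and (299,268), the skid tops at about (236,340) and (301,340), and the nut at (386,210).

```bash
cat >> h.py <<'E'
from scipy.spatial.transform import Rotation as Ro
def wray(T,K,pos,rpy,uv,z):
    R=Ro.from_euler('xyz',rpy).as_matrix()
    d=R@np.array(T)[:3,:3]@np.linalg.inv(K)@np.r_[uv,1];c=np.array(pos)+R@np.array(T)[:3,3]
    return c+d*(z-c[2])/d[2]
E
python3 - <<'E'
from rig import *
from h import *
s=sense();f=grab_frame('wrist')
g=lambda u,z:wray(f['T_tool_cam'],f['camera_matrix'],s['eef_pos'],s['tcp_rot'],u,z)[:2]
p=[492.2,-272.8,.0533];c,sn=np.cos(p[2]),np.sin(p[2]);R=np.array([[c,sn],[-sn,c]])
for n,u,z in(('sh a',(199,211),22),('sh b',(307,217),22),('foot near',(236,268),1.5),('foot far',(299,268),1.5),('top near',(236,340),24),('top far',(301,340),24),('nut',(386,210),22)):
    q=g(u,z);print(n,q.round(1),(R@(q-p[:2])).round(1))
E
```

```text
sh a [395.2 -62.6] [-85.7 215. ]
sh b [528.3 -64.3] [ 47.2 206.3]
foot near [ 442.2 -152.4] [-43.5 122.9]
foot far [ 529.1 -148.3] [ 43.5 122.4]
top near [ 446.5 -254.3] [-44.7  20.9]
top far [ 538.2 -249.9] [47.1 20.4]
nut [624.  -50.5] [143.5 214.9]
```

```bash
python3 -m jog '[{"x":0,"y":0,"z":3,"spin":-0.006,"grip":0},{"x":0,"y":0,"z":3,"spin":0,"grip":0},{"x":0,"y":0,"z":3,"spin":0,"grip":0},{"x":0,"y":0,"z":3,"spin":0,"grip":0},{"x":0,"y":0,"z":3,"spin":0,"grip":0},{"x":0,"y":0,"z":3,"spin":0,"grip":0},{"x":0,"y":0,"z":2.5,"spin":0,"grip":0},{"x":0,"y":0,"z":1.5,"spin":0,"grip":0},{"x":0,"y":0,"z":0.9,"spin":0,"grip":0},{"x":0,"y":0,"z":0,"spin":0,"grip":0},{"x":-0.4,"y":0,"z":0,"spin":0,"grip":0},{"x":-0.4,"y":0,"z":0,"spin":0,"grip":0},{"x":-0.4,"y":0,"z":0,"spin":0,"grip":0},{"x":-0.4,"y":0,"z":0,"spin":0,"grip":0},{"x":-0.4,"y":0,"z":0,"spin":0,"grip":0},{"x":-0.4,"y":0,"z":0,"spin":0,"grip":0},{"x":-0.4,"y":0,"z":0,"spin":0,"grip":0},{"x":-0.4,"y":0,"z":0,"spin":0,"grip":0},{"x":-0.4,"y":0,"z":0,"spin":0,"grip":0},{"x":-0.4,"y":0,"z":0,"spin":0,"grip":0}]' && python3 -m jog '[{"x":-0.4,"y":0,"z":0,"spin":0,"grip":0},{"x":-0.4,"y":0,"z":0,"spin":0,"grip":0},{"x":-0.4,"y":0,"z":0,"spin":0,"grip":0},{"x":-0.4,"y":0,"z":0,"spin":0,"grip":0},{"x":-0.4,"y":0,"z":0,"spin":0,"grip":0},{"x":-0.4,"y":0,"z":0,"spin":0,"grip":0},{"x":-0.4,"y":0,"z":0,"spin":0,"grip":0},{"x":-0.4,"y":0,"z":0,"spin":0,"grip":0},{"x":-0.4,"y":0,"z":0,"spin":0,"grip":0},{"x":-0.4,"y":0,"z":0,"spin":0,"grip":0},{"x":-0.4,"y":0,"z":0,"spin":0,"grip":0},{"x":-0.4,"y":0,"z":0,"spin":0,"grip":0}]'
python3 - <<'E'
from rig import *
import cv2
f=grab_frame('wrist');g=grab_frame('scene')['pixels'][180:330,190:390]
cv2.imwrite('pics/w3.png',__import__('numpy').hstack([cv2.resize(f['pixels'],(400,300)),cv2.resize(g,(400,300))]))
E
```

```text
clock: 4.55
eef_pos: [461.4, -42.7, 2.3]
tcp_rot: [-3.142, 0.0, 1.626]
contact_force: [0.7, 0.9, 0.6]
opening: 1.003
grasp_force: 0.3
clock: 5.55
eef_pos: [464.1, -90.6, 2.3]
tcp_rot: [-3.142, -0.0, 1.626]
contact_force: [0.3, -0.5, -0.1]
opening: 1.004
grasp_force: 0.1
```

View pics/w3.png

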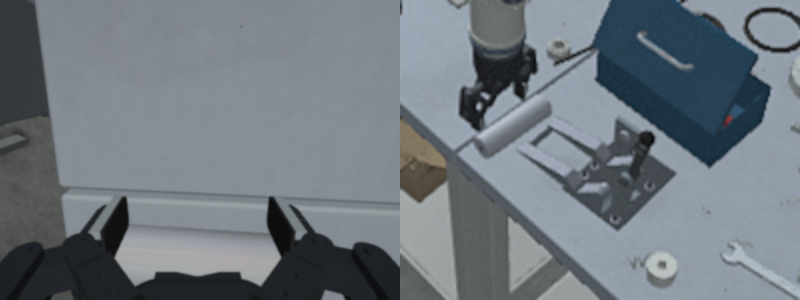

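The left half shows the fingers against the shaft's side. The right half shows the shaft near crop (515,125), just short of and parallel to the skid feet. It's rolling well, so I'll go up the skids.

```bash
python3 -m jog '[{"x":-0.4,"y":0,"z":0,"spin":0,"grip":0},{"x":-0.4,"y":0,"z":0,"spin":0,"grip":0},{"x":-0.4,"y":0,"z":0,"spin":0,"grip":0},{"x":-0.4,"y":0,"z":0,"spin":0,"grip":0},{"x":-0.4,"y":0,"z":0,"spin":0,"grip":0},{"x":-0.4,"y":0,"z":0,"spin":0,"grip":0},{"x":-0.4,"y":0,"z":-0.09,"spin":0,"grip":0},{"x":-0.4,"y":0,"z":-0.09,"spin":0,"grip":0},{"x":-0.4,"y":0,"z":-0.09,"spin":0,"grip":0},{"x":-0.4,"y":0,"z":-0.09,"spin":0,"grip":0},{"x":-0.4,"y":0,"z":-0.09,"spin":0,"grip":0},{"x":-0.4,"y":0,"z":-0.09,"spin":0,"grip":0},{"x":-0.4,"y":0,"z":-0.09,"spin":0,"grip":0},{"x":-0.4,"y":0,"z":-0.09,"spin":0,"grip":0},{"x":-0.4,"y":0,"z":-0.09,"spin":0,"grip":0},{"x":-0.4,"y":0,"z":-0.09,"spin":0,"grip":0},{"x":-0.4,"y":0,"z":-0.09,"spin":0,"grip":0},{"x":-0.4,"y":0,"z":-0.09,"spin":0,"grip":0},{"x":-0.4,"y":0,"z":-0.09,"spin":0,"grip":0},{"x":-0.4,"y":0,"z":-0.09,"spin":0,"grip":0}]' && python3 -m jog '[{"x":-0.4,"y":0,"z":-0.09,"spin":0,"grip":0},{"x":-0.4,"y":0,"z":-0.09,"spin":0,"grip":0},{"x":-0.4,"y":0,"z":-0.09,"spin":0,"grip":0},{"x":-0.4,"y":0,"z":-0.09,"spin":0,"grip":0},{"x":-0.4,"y":0,"z":-0.09,"spin":0,"grip":0},{"x":-0.4,"y":0,"z":-0.09,"spin":0,"grip":0},{"x":-0.4,"y":0,"z":-0.09,"spin":0,"grip":0},{"x":-0.4,"y":0,"z":-0.09,"spin":0,"grip":0},{"x":-0.4,"y":0,"z":-0.09,"spin":0,"grip":0},{"x":-0.4,"y":0,"z":-0.09,"spin":0,"grip":0}]'
python3 - <<'E'
from rig import *
import cv2
g=grab_frame('scene')['pixels'][205:305,230:350];h=grab_frame('side')['pixels'][195:295,200:320]
cv2.imwrite('pics/w4.png',cv2.resize(__import__('numpy').hstack([g,h]),(792,330),interpolation=2))
E
```

```text
clock: 7.32
eef_pos: [468.4, -170.4, 15.0]
tcp_rot: [-3.141, -0.0, 1.626]
contact_force: [-0.0, 4.6, 3.2]
opening: 0.999
grasp_force: 2.2
clock: 8.15
eef_pos: [470.6, -210.3, 24.0]
tcp_rot: [-3.141, -0.0, 1.626]
contact_force: [-0.6, 4.4, 2.8]
opening: 0.997
grasp_force: 2.2
```

View pics/w4.png

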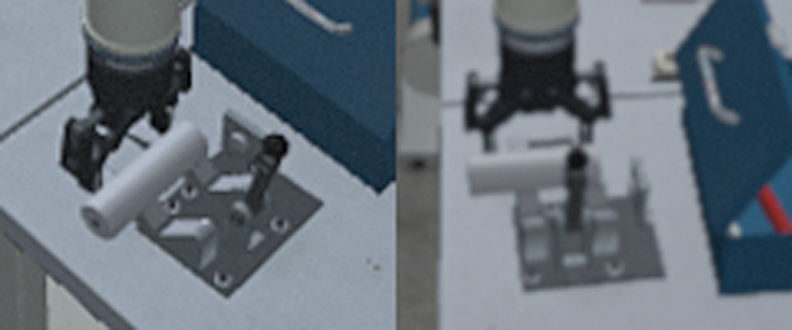

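The shaft is near the top of the skids, with its near end at left crop (97,218) and its far end at (195,140), parallel to the cheeks. I'll push it over the lip.

```bash
python3 -m jog '[{"x":-0.4,"y":0,"z":-0.09,"spin":0,"grip":0},{"x":-0.4,"y":0,"z":-0.09,"spin":0,"grip":0},{"x":-0.3,"y":0,"z":-0.09,"spin":0,"grip":0},{"x":-0.3,"y":0,"z":0,"spin":0,"grip":0},{"x":-0.3,"y":0,"z":0,"spin":0,"grip":0},{"x":-0.3,"y":0,"z":0,"spin":0,"grip":0},{"x":-0.3,"y":0,"z":0,"spin":0,"grip":0},{"x":-0.2,"y":0,"z":0,"spin":0,"grip":0},{"x":0,"y":0,"z":0,"spin":0,"grip":0},{"x":0,"y":0,"z":0,"spin":0,"grip":0},{"x":0,"y":0,"z":0,"spin":0,"grip":0},{"x":0,"y":0,"z":0,"spin":0,"grip":0}]'
python3 - <<'E'
from rig import *
import cv2
g=grab_frame('scene')['pixels'][205:305,230:350];h=grab_frame('side')['pixels'][195:295,200:320]
cv2.imwrite('pics/w5.png',cv2.resize(__import__('numpy').hstack([g,h]),(792,330),interpolation=2))
E
```

```text
clock: 9.25
eef_pos: [472.0, -234.8, 26.6]
tcp_rot: [-3.142, -0.0, 1.626]
contact_force: [-0.1, 0.2, 0.1]
opening: 1.0
grasp_force: 0.0
```

View pics/w5.png

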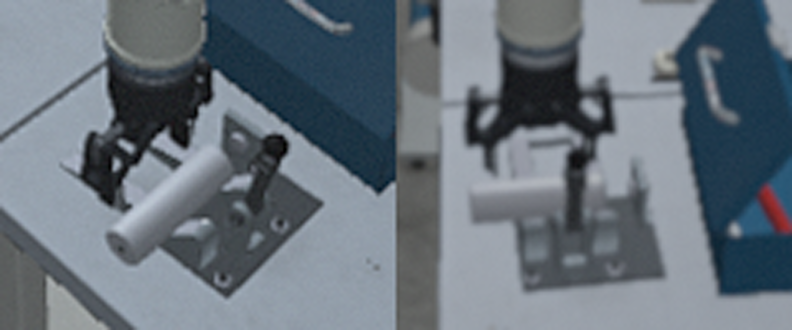

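The contact force has dropped and the shaft looks to be in the vee, with its near end at left crop (122,247), scene px (267,280). I'll check that by projection while moving round to the near end.

```bash
python3 - <<'E'
from rig import *
from h import *
f=grab_frame('scene')
p=[492.4,-272.4,.0533]
print(proj(f,w(p,[[-84,0,34.3],[-84,18,44]])))
E
python3 -m jog '[{"x":1.5,"y":0,"z":0,"spin":0,"grip":0},{"x":1.5,"y":0,"z":0,"spin":0,"grip":0},{"x":0,"y":0,"z":-3,"spin":0,"grip":0},{"x":0,"y":0,"z":-3,"spin":0,"grip":0},{"x":0,"y":0,"z":-2,"spin":0,"grip":1},{"x":0,"y":-3,"z":0,"spin":0,"grip":1},{"x":0,"y":-3,"z":0,"spin":0,"grip":1},{"x":0,"y":-3.3,"z":0,"spin":0,"grip":1},{"x":-3,"y":0,"z":0,"spin":0,"grip":1},{"x":-3,"y":0,"z":0,"spin":0,"grip":1},{"x":-0.7,"y":0,"z":0,"spin":0,"grip":1},{"x":0,"y":0,"z":0,"spin":0,"grip":1},{"x":0,"y":0,"z":0,"spin":0,"grip":1}]' 20
```

```text
[[268.28395168 278.13097412]
 [263.73462812 272.55864922]]
clock: 10.48
eef_pos: [380.9, -276.7, 106.4]
tcp_rot: [-3.141, -0.001, 1.625]
contact_force: [-0.5, 0.2, 0.1]
opening: -0.0
grasp_force: 0.0
```

```bash
python3 -m jog '[{"x":-0.15,"y":0,"z":2.5,"spin":0,"grip":1},{"x":0,"y":0,"z":2.5,"spin":0,"grip":1},{"x":0,"y":0,"z":1.5,"spin":0,"grip":1},{"x":0,"y":0,"z":1,"spin":0,"grip":1},{"x":0,"y":0,"z":0,"spin":0,"grip":1},{"x":0,"y":0.2,"z":0,"spin":0,"grip":1},{"x":0,"y":0.2,"z":0,"spin":0,"grip":1},{"x":0,"y":0.2,"z":0,"spin":0,"grip":1},{"x":0,"y":0.2,"z":0,"spin":0,"grip":1},{"x":0,"y":0.2,"z":0,"spin":0,"grip":1},{"x":0,"y":0.2,"z":0,"spin":0,"grip":1},{"x":0,"y":0.2,"z":0,"spin":0,"grip":1},{"x":0,"y":0.2,"z":0,"spin":0,"grip":1},{"x":0,"y":0.2,"z":0,"spin":0,"grip":1},{"x":0,"y":0.2,"z":0,"spin":0,"grip":1},{"x":0,"y":0.2,"z":0,"spin":0,"grip":1},{"x":0,"y":0.2,"z":0,"spin":0,"grip":1},{"x":0,"y":0,"z":0,"spin":0,"grip":1}]' && python3 -m jog '[{"x":0,"y":0.1,"z":0,"spin":0,"grip":1},{"x":0,"y":0.1,"z":0,"spin":0,"grip":1},{"x":0,"y":0.1,"z":0,"spin":0,"grip":1},{"x":0,"y":0.1,"z":0,"spin":0,"grip":1}]'
```

```text
clock: 11.98
eef_pos: [405.1, -277.1, 32.0]
tcp_rot: [-3.141, -0.0, 1.626]
contact_force: [-3.5, 0.1, 2.0]
opening: 0.002
grasp_force: 1.6
clock: 12.32
eef_pos: [408.7, -276.8, 31.8]
tcp_rot: [-3.141, -0.0, 1.626]
contact_force: [-5.6, -2.2, 3.8]
opening: 0.001
grasp_force: 2.8
```

```bash
python3 -m jog '[{"x":0,"y":0.1,"z":0,"spin":0,"grip":1},{"x":0,"y":0.1,"z":0,"spin":0,"grip":1},{"x":0,"y":0,"z":0,"spin":0,"grip":1}]'; python3 -m jog '[{"x":0,"y":0.1,"z":0,"spin":0,"grip":1},{"x":0,"y":0,"z":0,"spin":0,"grip":1}]';python3 -m jog '[{"x":0,"y":0.1,"z":0,"spin":0,"grip":1},{"x":0,"y":0,"z":0,"spin":0,"grip":1}]'
```

```text
clock: 12.57
eef_pos: [410.9, -276.7, 31.8]
tcp_rot: [-3.141, -0.0, 1.626]
contact_force: [-5.0, 0.1, 2.9]
opening: 0.001
grasp_force: 2.3
clock: 12.73
eef_pos: [412.0, -276.7, 31.7]
tcp_rot: [-3.141, -0.0, 1.626]
contact_force: [-4.0, -0.1, 2.3]
opening: 0.001
grasp_force: 2.4
clock: 12.9
eef_pos: [413.0, -276.6, 31.7]
tcp_rot: [-3.141, -0.0, 1.626]
contact_force: [-3.1, -0.5, 2.9]
opening: -0.003
grasp_force: 2.4
```

Still sliding (about 4 N), so I'll carry on in small steps until the force jumps.

```bash
for i in 1 2 3; do python3 -m jog '[{"x":0,"y":0.1,"z":0,"spin":0,"grip":1},{"x":0,"y":0,"z":0,"spin":0,"grip":1}]' | egrep 'eef|contact' ; done
```

```text
eef_pos: [414.1, -276.6, 31.6]
contact_force: [-3.2, 0.3, 4.2]
eef_pos: [414.8, -276.5, 31.5]
contact_force: [-6.5, -1.1, 2.9]
eef_pos: [414.8, -276.4, 31.5]
contact_force: [-11.5, -3.3, 6.8]
```

The shaft is home: the TCP stopped at x 414.8 and the force rose to 11.5 N. I'll hold briefly, back off, and look.

```bash
python3 -m jog '[{"x":0,"y":0,"z":0,"spin":0,"grip":1},{"x":0,"y":0,"z":0,"spin":0,"grip":1},{"x":0,"y":0,"z":0,"spin":0,"grip":1},{"x":0,"y":-0.3,"z":0,"spin":0,"grip":1},{"x":0,"y":-0.7,"z":0,"spin":0,"grip":1},{"x":0,"y":-1.5,"z":0,"spin":0,"grip":1},{"x":0,"y":-1,"z":-2,"spin":0,"grip":1},{"x":0,"y":0,"z":-3,"spin":0,"grip":1},{"x":0,"y":0,"z":-3,"spin":0,"grip":1},{"x":0,"y":0,"z":-3,"spin":0,"grip":1},{"x":0,"y":0,"z":-3,"spin":0,"grip":1},{"x":0,"y":0,"z":-3,"spin":0,"grip":1},{"x":0,"y":0,"z":0,"spin":0,"grip":1},{"x":0,"y":0,"z":0,"spin":0,"grip":1}]'
python3 - <<'E'
from rig import *
from h import *
f=grab_frame('scene');s=grab_frame('side')
g=f['pixels'][205:305,230:350];h=s['pixels'][195:295,200:320]
cv2.imwrite('pics/w6.png',cv2.resize(np.hstack([g,h]),(792,330),interpolation=2))
P=[np.array(q['camera_matrix'])@np.c_[cv2.Rodrigues(np.array(q['rvec']))[0],np.array(q['tvec']).ravel()] for q in(f,s)]
X=cv2.triangulatePoints(*P,np.float64([[313.4],[249.1]]),np.float64([[254.9],[243.6]]));X=(X[:3]/X[3]).ravel()
p=[492.4,-272.4,.0533]
print('knob',X,[proj(q,X).round(1) for q in(f,s)])
E=[[-65,0,34.3],[65,0,34.3],[65,0,54.3]]
print(proj(f,w(p,E))-[230,205],'\n',proj(s,w(p,E))-[200,195])
E
```

```text
clock: 14.57
eef_pos: [381.6, -279.2, 203.1]
tcp_rot: [3.138, 0.003, 1.626]
contact_force: [-0.5, 0.2, -0.4]
opening: 0.0
grasp_force: 0.0
knob [ 497.90490658 -353.99599791  163.10853153] [array([[313.4, 249. ]]), array([[254.8, 243.8]])]
[[42.71808063 69.16014381]
 [71.51885605 43.36860882]
 [72.01868077 39.22420246]] 
 [[30.39848592 61.20607137]
 [70.28720084 57.52183579]
 [70.52405532 53.17149214]]
```

View pics/w6.png

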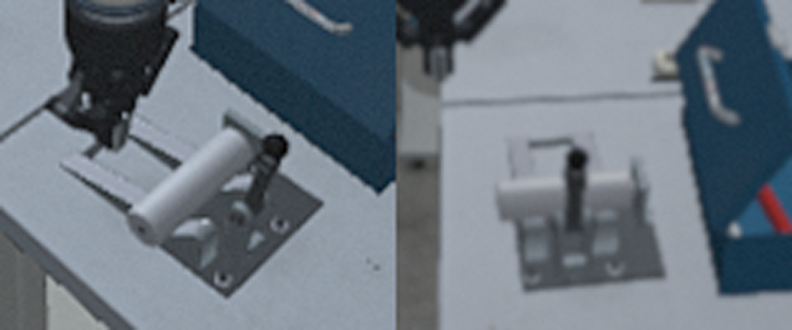

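The shaft lies in both vees with its near end at left crop (145,232) and its far end on the stop at right crop (635,185). The press arm is still parked, with the knob at world (498,-354,163). Next I'll go behind the knob.

```bash
python3 -m jog '[{"x":0,"y":0,"z":-1.5,"spin":0,"grip":1},{"x":-2.6,"y":0,"z":0,"spin":0,"grip":1},{"x":-2.6,"y":0,"z":0,"spin":0,"grip":1},{"x":-2.6,"y":0,"z":0,"spin":0,"grip":1},{"x":-2.6,"y":0,"z":0,"spin":0,"grip":1},{"x":-2.4,"y":0,"z":0,"spin":0,"grip":1},{"x":0,"y":2.5,"z":0,"spin":0,"grip":1},{"x":0,"y":2.5,"z":0,"spin":0,"grip":1},{"x":0,"y":2.5,"z":0,"spin":0,"grip":1},{"x":0,"y":2.5,"z":0,"spin":0,"grip":1},{"x":0,"y":0.9,"z":0,"spin":0,"grip":1},{"x":0,"y":0,"z":2.2,"spin":0,"grip":1},{"x":0,"y":0,"z":2.2,"spin":0,"grip":1},{"x":0,"y":0,"z":2,"spin":0,"grip":1},{"x":0,"y":0,"z":0,"spin":0,"grip":1},{"x":0,"y":0,"z":0,"spin":0,"grip":1}]'
```

```text
clock: 16.0
eef_pos: [495.6, -399.5, 150.7]
tcp_rot: [-3.138, -0.003, 1.626]
contact_force: [0.5, -0.3, 0.8]
opening: 0.005
grasp_force: 0.0
```

```bash
python3 -m jog '[{"x":0.4,"y":0.2,"z":0,"spin":0,"grip":1},{"x":0.4,"y":0,"z":0,"spin":0,"grip":1},{"x":0.4,"y":0,"z":0,"spin":0,"grip":1},{"x":0.4,"y":0,"z":0,"spin":0,"grip":1},{"x":0.4,"y":0,"z":0,"spin":0,"grip":1},{"x":0.4,"y":0,"z":0,"spin":0,"grip":1},{"x":0.4,"y":0,"z":0,"spin":0,"grip":1},{"x":0.4,"y":0,"z":0,"spin":0,"grip":1},{"x":0.4,"y":0,"z":0,"spin":0,"grip":1},{"x":0.4,"y":0,"z":0,"spin":0,"grip":1},{"x":0.4,"y":0,"z":0,"spin":0,"grip":1},{"x":0.4,"y":0,"z":0,"spin":0,"grip":1},{"x":0.4,"y":0,"z":0,"spin":0,"grip":1},{"x":0.4,"y":0,"z":0,"spin":0,"grip":1},{"x":0.4,"y":0,"z":0,"spin":0,"grip":1},{"x":0.4,"y":0,"z":0,"spin":0,"grip":1},{"x":0.4,"y":0,"z":0,"spin":0,"grip":1},{"x":0.4,"y":0,"z":0,"spin":0,"grip":1},{"x":0.4,"y":0,"z":0,"spin":0,"grip":1},{"x":0,"y":0,"z":0,"spin":0,"grip":1}]' && python3 -m jog '[{"x":0.3,"y":0,"z":0,"spin":0,"grip":1},{"x":0.3,"y":0,"z":0,"spin":0,"grip":1},{"x":0.3,"y":0,"z":0,"spin":0,"grip":1},{"x":0.3,"y":0,"z":0.1,"spin":0,"grip":1},{"x":0.3,"y":0,"z":0.1,"spin":0,"grip":1},{"x":0,"y":0,"z":0,"spin":0,"grip":1}]'
python3 - <<'E'
from rig import *
from h import *
g=grab_frame('scene')['pixels'][205:305,230:350];h=grab_frame('side')['pixels'][195:295,200:320]
cv2.imwrite('pics/w7.png',cv2.resize(np.hstack([g,h]),(792,330),interpolation=2))
E
```

```text
clock: 17.67
eef_pos: [494.8, -323.4, 152.5]
tcp_rot: [-3.141, -0.001, 1.626]
contact_force: [-0.8, 0.7, -0.5]
opening: -0.002
grasp_force: 0.0
clock: 18.17
eef_pos: [493.9, -308.6, 150.3]
tcp_rot: [-3.141, -0.001, 1.626]
contact_force: [0.1, -0.1, 0.1]
opening: -0.001
grasp_force: 0.0
```

View pics/w7.png

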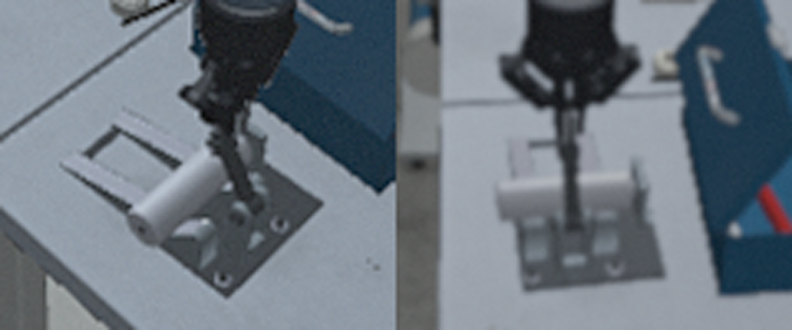

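The arm is tipped, with the finger behind it at left crop (240,160), and the shaft is unmoved. I'll push a bit further, then wait for it to sink.

```bash
python3 -m jog '[{"x":0.3,"y":0,"z":0.15,"spin":0,"grip":1},{"x":0.3,"y":0,"z":0.15,"spin":0,"grip":1},{"x":0.3,"y":0,"z":0.2,"spin":0,"grip":1},{"x":0.3,"y":0,"z":0.2,"spin":0,"grip":1},{"x":0.3,"y":0,"z":0.2,"spin":0,"grip":1},{"x":0.3,"y":0,"z":0.2,"spin":0,"grip":1},{"x":0,"y":0,"z":0,"spin":0,"grip":1},{"x":0,"y":0,"z":0,"spin":0,"grip":1},{"x":-2,"y":0,"z":0,"spin":0,"grip":1},{"x":-3,"y":0,"z":0,"spin":0,"grip":1},{"x":-3,"y":0,"z":-2,"spin":0,"grip":1},{"x":-3,"y":0,"z":-3,"spin":0,"grip":1},{"x":0,"y":0,"z":-3,"spin":0,"grip":1},{"x":0,"y":0,"z":0,"spin":0,"grip":1},{"x":0,"y":0,"z":0,"spin":0,"grip":1},{"x":0,"y":0,"z":0,"spin":0,"grip":1},{"x":0,"y":0,"z":0,"spin":0,"grip":1},{"x":0,"y":0,"z":0,"spin":0,"grip":1},{"x":0,"y":0,"z":0,"spin":0,"grip":1},{"x":0,"y":0,"z":0,"spin":0,"grip":1}]'
python3 - <<'E'
from rig import *
from h import *
f=grab_frame('scene');s=grab_frame('side')
g=f['pixels'][205:305,230:350];h=s['pixels'][195:295,200:320]
cv2.imwrite('pics/w8.png',cv2.resize(np.hstack([g,h]),(792,330),interpolation=2))
p=[492.4,-272.4,.0533]
E=[[0,-66+98*np.sin(1.57),68+98*np.cos(1.57)]]
print((proj(f,w(p,E))-[230,205])*3.3,(proj(s,w(p,E))-[80,195])*3.3)
E
```

```text
clock: 19.93
eef_pos: [499.0, -400.2, 218.4]
tcp_rot: [-3.141, -0.001, 1.626]
contact_force: [-1.0, 1.2, -0.1]
opening: 0.0
grasp_force: 0.0
[[164.34488298 141.6835927 ]] [[558.72981871 148.09393486]]
```

View pics/w8.png

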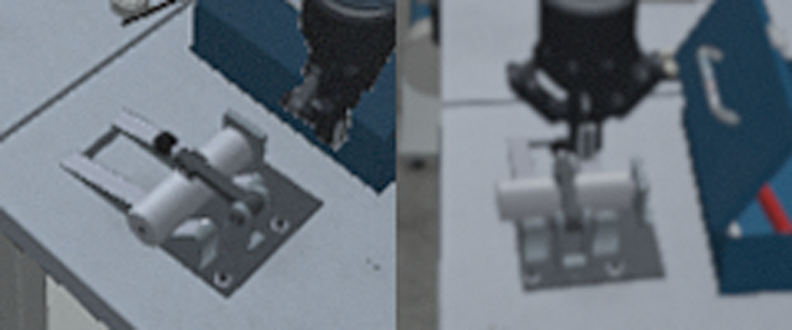

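The knob is at left crop (165,142), against a predicted (164,142), so the roller is down on the shaft. The shaft is unmoved and home, and the gripper is clear, so I'll hand in.

```bash
python3 -m jog '[{"x":0,"y":0,"z":0,"spin":0,"grip":1},{"x":0,"y":0,"z":0,"spin":0,"grip":1},{"x":0,"y":0,"z":0,"spin":0,"grip":1},{"x":0,"y":0,"z":0,"spin":0,"grip":1},{"x":0,"y":0,"z":0,"spin":0,"grip":1},{"x":0,"y":0,"z":0,"spin":0,"grip":1}]' >/dev/null; python3 -c "
from rig import *
print(sign_off())"
```

```text
the job is handed in; nothing more can be done
None
```

I handed the job in at about 20 s of the 67 s allowed: the shaft is in the vee against the end stop, the press arm's roller is down on it, and the gripper is clear; the hand-in returned no verdict.

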